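# Close up the cheese stall's cool cabinet

### The job

Close up the cool cabinet: put every yellow cheese block into the open drawer, one to a lane, standing upright on the drawer floor between the two pale wedges of that lane so that it spreads them, and only then push the drawer fully home. Lay the blue freezer brick flat in the ice well on top and lower the grey lid over the two pins until it lies flush on the rim; do not disturb the other things on the stall.

Things in the scene. Friction and masses are not known exactly. Their poses are not given: they have to be found in the camera images.
- drawer (a joint): opening of the blue-fronted drawer of the white cool cabinet, m: 0 = fully home, 0.115 to 0.125 at the start. It slides along the cabinet's x axis, opening towards -x (the robot); friction about 2 N, light damping, it stays where it is left; its stop is at 0.
- front_top (a point): middle of the top edge of the drawer's blue front panel, on its outer face (the face towards the robot); moves with the drawer. Panel 299 mm wide (y), 127 mm tall, 12 mm thick, so its outer face can be pushed towards +x anywhere below this point; panel top 139 mm above the table, cabinet top 142 mm. Axes parallel to the cabinet's.
- cabinet: white cool cabinet, fixed, 150 mm deep (x) by 303 mm wide (y), top board at 142 mm; origin under its middle; its x axis points away from the open drawer. On its top stands a blue open ice well 130 by 220 mm whose rim is at 180 mm, with two steel locating pins. The drawer goes in under the top board, clear height 130 mm above the table.
- well (a point): middle of the ice well's floor, 142 mm above the table. The well is 110 mm (x) by 150 mm (y) inside and 38 mm deep. Axes as the cabinet's.
- seat (a point): middle of the well's rim plane, 180 mm above the table, where the middle of the lid's underside belongs. Axes as the cabinet's.
- pin_left (a point): tip of the locating pin at the +y end of the well rim, 92.5 mm from the middle; pin 11 mm thick, 22 mm tall above the rim, tapered over the top 6 mm to 6 mm.
- pin_right (a point): tip of the same kind of pin at the -y end of the rim.
- lid: grey lid plate 130 mm (x) by 220 mm (y), 12 mm thick, 0.4 kg, with two through holes 16 mm wide at y = +92.5 and -92.5 mm on its middle line (either way round fits); origin in the middle of its underside, z up. Black bar handle on top along the lid's x axis: bar 90 mm long, 14 mm wide (y) and 14 mm high, its middle 42 mm above the underside, open beneath between end posts (free 66 mm long, 23 mm high).
- ice_brick: light-blue hard freezer brick 92 mm (x) by 46 mm (y) by 32 mm high, 0.14 kg; origin in the middle of its underside.
- lane0 (a point): middle of the floor of the +y (left seen from the robot) drawer lane; moves with the drawer, 18 mm above the table. Lanes are 110 mm long (x) and 85 mm wide (y), side walls and dividers 50 mm high above the floor, 90 mm apart centre to centre. Axes as the cabinet's.
- lane1 (a point): middle of the floor of the middle drawer lane; moves with the drawer, 18 mm above the table. Lanes are 110 mm long (x) and 85 mm wide (y), side walls and dividers 50 mm high above the floor, 90 mm apart centre to centre. Axes as the cabinet's.
- lane2 (a point): middle of the floor of the -y (right) drawer lane; moves with the drawer, 18 mm above the table. Lanes are 110 mm long (x) and 85 mm wide (y), side walls and dividers 50 mm high above the floor, 90 mm apart centre to centre. Axes as the cabinet's.
- wedge0l: pale cheese wedge with grey rind standing loose in lane 0, on the +y side of it; 90 mm long (x), 24 mm thick (y) up to 36 mm height, then tapering to 8 mm at its top, 60 mm high; 0.13 kg, smooth waxed surface that slides easily; origin in the middle of its underside. The two wedges of a lane leave 12 to 18 mm between them and have room to be pushed aside.
- wedge0r: pale cheese wedge with grey rind standing loose in lane 0, on the -y side of it; 90 mm long (x), 24 mm thick (y) up to 36 mm height, then tapering to 8 mm at its top, 60 mm high; 0.13 kg, smooth waxed surface that slides easily; origin in the middle of its underside. The two wedges of a lane leave 12 to 18 mm between them and have room to be pushed aside.
- wedge1l: pale cheese wedge with grey rind standing loose in lane 1, on the +y side of it; 90 mm long (x), 24 mm thick (y) up to 36 mm height, then tapering to 8 mm at its top, 60 mm high; 0.13 kg, smooth waxed surface that slides easily; origin in the middle of its underside. The two wedges of a lane leave 12 to 18 mm between them and have room to be pushed aside.
- wedge1r: pale cheese wedge with grey rind standing loose in lane 1, on the -y side of it; 90 mm long (x), 24 mm thick (y) up to 36 mm height, then tapering to 8 mm at its top, 60 mm high; 0.13 kg, smooth waxed surface that slides easily; origin in the middle of its underside. The two wedges of a lane leave 12 to 18 mm between them and have room to be pushed aside.
- wedge2l: pale cheese wedge with grey rind standing loose in lane 2, on the +y side of it; 90 mm long (x), 24 mm thick (y) up to 36 mm height, then tapering to 8 mm at its top, 60 mm high; 0.13 kg, smooth waxed surface that slides easily; origin in the middle of its underside. The two wedges of a lane leave 12 to 18 mm between them and have room to be pushed aside.
- wedge2r: pale cheese wedge with grey rind standing loose in lane 2, on the -y side of it; 90 mm long (x), 24 mm thick (y) up to 36 mm height, then tapering to 8 mm at its top, 60 mm high; 0.13 kg, smooth waxed surface that slides easily; origin in the middle of its underside. The two wedges of a lane leave 12 to 18 mm between them and have room to be pushed aside.
- block0: yellow firm cheese block with brown ends, standing upright on the table, 90 mm long (x), 28 mm thick (y), 105 mm tall, lower 12 mm bevelled to a 20 mm wide foot; 0.27 kg; origin in the middle of its underside. Absent (None) in some starts.
- block1: yellow firm cheese block with brown ends, standing upright on the table, 90 mm long (x), 28 mm thick (y), 105 mm tall, lower 12 mm bevelled to a 20 mm wide foot; 0.27 kg; origin in the middle of its underside. Absent (None) in some starts.
- block2: yellow firm cheese block with brown ends, standing upright on the table, 90 mm long (x), 28 mm thick (y), 105 mm tall, lower 12 mm bevelled to a 20 mm wide foot; 0.27 kg; origin in the middle of its underside. Absent (None) in some starts.
- wheel: bystander: round grey-rinded cheese, 110 mm across, 46 mm high, origin under its middle
- napkin_box: bystander: red box 90 by 60 by 45 mm high, origin under its middle
- honey_jar: bystander: amber jar 64 mm across, 90 mm high, origin under its middle
Not all that is in view belongs to the job. What is shaped like the block2 but purple is not meant.

How it is judged:
On the way, in this order (a step that is already met when the one before it is completed fails the run):
1. every yellow block stands on the floor of the open drawer, each between the two wedges of a lane (angle between each of block0, block1, block2's own z axis and vertical below 0.12 rad and ((y of block0 in the frame of lane0 between -0.022 and 0.022 m and x of block0 in the frame of lane0 between -0.016 and 0.016 m and z of block0 in the frame of lane0 between -0.004 and 0.006 m) or (y of block0 in the frame of lane1 between -0.022 and 0.022 m and x of block0 in the frame of lane1 between -0.016 and 0.016 m and z of block0 in the frame of lane1 between -0.004 and 0.006 m) or (y of block0 in the frame of lane2 between -0.022 and 0.022 m and x of block0 in the frame of lane2 between -0.016 and 0.016 m and z of block0 in the frame of lane2 between -0.004 and 0.006 m)) and ((y of block1 in the frame of lane0 between -0.022 and 0.022 m and x of block1 in the frame of lane0 between -0.016 and 0.016 m and z of block1 in the frame of lane0 between -0.004 and 0.006 m) or (y of block1 in the frame of lane1 between -0.022 and 0.022 m and x of block1 in the frame of lane1 between -0.016 and 0.016 m and z of block1 in the frame of lane1 between -0.004 and 0.006 m) or (y of block1 in the frame of lane2 between -0.022 and 0.022 m and x of block1 in the frame of lane2 between -0.016 and 0.016 m and z of block1 in the frame of lane2 between -0.004 and 0.006 m)) and ((y of block2 in the frame of lane0 between -0.022 and 0.022 m and x of block2 in the frame of lane0 between -0.016 and 0.016 m and z of block2 in the frame of lane0 between -0.004 and 0.006 m) or (y of block2 in the frame of lane1 between -0.022 and 0.022 m and x of block2 in the frame of lane1 between -0.016 and 0.016 m and z of block2 in the frame of lane1 between -0.004 and 0.006 m) or (y of block2 in the frame of lane2 between -0.022 and 0.022 m and x of block2 in the frame of lane2 between -0.016 and 0.016 m and z of block2 in the frame of lane2 between -0.004 and 0.006 m)) and y of wedge0l in the frame of lane0 between 0.01 and 0.04 m and y of wedge0r in the frame of lane0 between -0.04 and -0.01 m and y of wedge1l in the frame of lane1 between 0.01 and 0.04 m and y of wedge1r in the frame of lane1 between -0.04 and -0.01 m and y of wedge2l in the frame of lane2 between 0.01 and 0.04 m and y of wedge2r in the frame of lane2 between -0.04 and -0.01 m and angle between each of wedge0l, wedge0r, wedge1l, wedge1r, wedge2l, wedge2r's own z axis and vertical below 0.3 rad and value of joint drawer above 0.06 m), for 0.2 s.
2. the drawer is pushed fully home (value of joint drawer below 0.004 m), for 0.2 s.
At the end, for the whole second after the job is handed in: Blocks upright (0.12 rad) on the drawer floor (6 mm), mid-lane (16 mm along, 22 across), a standing wedge each side (10 to 40 mm from lane middle, tilt under 0.3 rad); drawer within 4 mm of home; brick flat in the well; lid flush over the pins (3 mm high, 6 mm sideways, 0.06 rad); all at rest (angle between each of block0, block1, block2's own z axis and vertical below 0.12 rad and ((y of block0 in the frame of lane0 between -0.022 and 0.022 m and x of block0 in the frame of lane0 between -0.016 and 0.016 m and z of block0 in the frame of lane0 between -0.004 and 0.006 m) or (y of block0 in the frame of lane1 between -0.022 and 0.022 m and x of block0 in the frame of lane1 between -0.016 and 0.016 m and z of block0 in the frame of lane1 between -0.004 and 0.006 m) or (y of block0 in the frame of lane2 between -0.022 and 0.022 m and x of block0 in the frame of lane2 between -0.016 and 0.016 m and z of block0 in the frame of lane2 between -0.004 and 0.006 m)) and ((y of block1 in the frame of lane0 between -0.022 and 0.022 m and x of block1 in the frame of lane0 between -0.016 and 0.016 m and z of block1 in the frame of lane0 between -0.004 and 0.006 m) or (y of block1 in the frame of lane1 between -0.022 and 0.022 m and x of block1 in the frame of lane1 between -0.016 and 0.016 m and z of block1 in the frame of lane1 between -0.004 and 0.006 m) or (y of block1 in the frame of lane2 between -0.022 and 0.022 m and x of block1 in the frame of lane2 between -0.016 and 0.016 m and z of block1 in the frame of lane2 between -0.004 and 0.006 m)) and ((y of block2 in the frame of lane0 between -0.022 and 0.022 m and x of block2 in the frame of lane0 between -0.016 and 0.016 m and z of block2 in the frame of lane0 between -0.004 and 0.006 m) or (y of block2 in the frame of lane1 between -0.022 and 0.022 m and x of block2 in the frame of lane1 between -0.016 and 0.016 m and z of block2 in the frame of lane1 between -0.004 and 0.006 m) or (y of block2 in the frame of lane2 between -0.022 and 0.022 m and x of block2 in the frame of lane2 between -0.016 and 0.016 m and z of block2 in the frame of lane2 between -0.004 and 0.006 m)) and y of wedge0l in the frame of lane0 between 0.01 and 0.04 m and y of wedge0r in the frame of lane0 between -0.04 and -0.01 m and y of wedge1l in the frame of lane1 between 0.01 and 0.04 m and y of wedge1r in the frame of lane1 between -0.04 and -0.01 m and y of wedge2l in the frame of lane2 between 0.01 and 0.04 m and y of wedge2r in the frame of lane2 between -0.04 and -0.01 m and angle between each of wedge0l, wedge0r, wedge1l, wedge1r, wedge2l, wedge2r's own z axis and vertical below 0.3 rad and value of joint drawer below 0.004 m and x of ice_brick in the frame of well between -0.03 and 0.03 m and y of ice_brick in the frame of well between -0.06 and 0.06 m and z of ice_brick in the frame of well between -0.004 and 0.005 m and angle between ice_brick's own z axis and vertical below 0.1 rad and horizontal distance between lid and seat below 0.006 m and angle between the y axis of lid and the y axis of seat, either way round below 0.06 rad and z of lid in the frame of seat between -0.003 and 0.003 m and angle between lid's own z axis and vertical below 0.03 rad and linear speed of each of block0, block1, block2, ice_brick, lid below 0.02 m/s); the robot touches nothing.
It fails at once if the round cheese is moved more than 30 mm (distance of wheel from where it was at the start of the episode above 0.03 m).
It fails at once if the red box is moved more than 30 mm (distance of napkin_box from where it was at the start of the episode above 0.03 m).
It fails at once if the jar is moved more than 30 mm (distance of honey_jar from where it was at the start of the episode above 0.03 m).
Of block0, block1, block2 only 2 to 3 are there at a start; the rules pass over those that are not, and their reading is None.
At some moment in a run one of ice_brick, lid may be knocked a few centimetres aside while the robot is not near it.
It also fails if it takes over 210 s, if anything falls off the work surface, if the arm or the gripper's body presses on something with over 40 N, if the wrist force passes 120 N, or if a joint passes its speed limit or range.

### The arm

A 6-joint arm with a two-finger parallel gripper is mounted at the origin on the work surface. World frame = base frame: x ahead of the robot, y to its left, z up, the work surface at z = 0. Lengths are in m, angles in rad, forces in N, time in s.
With the tool pointing down it reaches from about 0.4 to 0.925 m from the base axis. Payload 3.4 kg.
Tool frame: the origin (TCP) lies midway between the tips of the shut fingers; the grasp point (between the pads) lies 19 mm behind it; z points along the fingers, y is the line along which they close (so a half turn about z gives the same grasp; the last joint's range is limited). The gripper opens to 85 mm and grips with 20 to 120 N. Pads are 22 mm wide; open, the fingers measure 114 mm over their backs; the gripper's body (76 mm by 85 mm) begins 54 mm behind the grasp point. The pads swing forward as they close: fully open they stand 13 mm farther back than shut.
Start: joints at [1.188, 0.307, 1.506, -0, 1.328, -0.073], TCP at [0.175, 0.548, 0.231] pointing down, gripper open.
Joint ranges: [-3.12, 3.12], [-1.05, 2.28], [0.14, 2.33], [-1.42, 4.57], [0.1, 2.73], [-2.68, 2.68]. Speed limits (rad/s): [2.57, 2.57, 3.14, 3.14, 3.14, 3.14].

### API

Orientations are given as a 3x3 rotation matrix whose columns are the frame's x, y, z axes.
In Python, from cell import bot gives the robot as it stands.
- The arm moves only by the shell command python3 -m creep 'ROWS' [OPENING] [FORCE]. ROWS is JSON, a list that holds one entry, the list of rows, each a list of 4 numbers: the shift along the world's x, y, z in cm, then the turn about the world's z in degrees. In form: [[[tx, ty, tz, twist], ...]]. A call has 1 to 5 rows; each row shifts and turns the commanded pose from where the row before left it; what a row does not reach is not made up. A row lasts 1/12 s, in which the tool goes at most 41.7 mm and 7.16 degrees, less where a joint would pass 70% of its speed; a pose out of reach is approached as far as the arm can. A call is refused whole if a number of a shift passes 4.17 or a number of a turn 7.16, either way. A call with a gripper value outside its range is refused whole. OPENING is the finger opening in cm, from 0 to 8.54, set as the call begins (- or left out, the last holds). The fingers move at their own pace and stop on an object; FORCE is the grip in N (left out, the last holds). Time passes only in rows, so rows that do not move let the fingers close. It gives the time, the measured TCP pose, the force, the opening and the grip force at its end, in the units of the state.
- bot.sense(): the state, without advancing time (a new reading comes with each control period).
- bot.snapshot(name): name is "scene" or "side" or "wrist"; returns a dict with "img" (400x640x3 uint8, red, green, blue), "z_map" (400x640 float32, m along the optical axis (not along the pixel's ray), 0 where there is no reading), "mtx" (3x3 intrinsics, pixels), "k1" (the pictures are not rectified: a ray, as slopes to the right and down, at radius r is drawn at 1 + k1 r^2 times it, then the intrinsics apply), "world_from_camera" (4x4, takes a point from camera to world coordinates). Camera axes: x right, y down, z forward; pixel columns grow to the right and rows downward; lengths in m; the calibration is good to about 2 mm. A picture is of the moment at which its call begins.
- bot.close_job(): hands the job in; it is judged then, once.
The state is a dict: "time_s": time; "qpos": joint angles; "joint_velocities": joint speeds; "joint_efforts": joint torques, N m; "position": TCP position; "eef_rot": TCP orientation; "force": force on the tool from outside, world axes, zero at the start; "wrist_torque": the same for the moment, N m; "width": finger opening in m; "gripper_force": force on a finger pad.
Only numpy, scipy, OpenCV 4.12 (cv2) and the standard library are available. Lean on these libraries where they do the work, as an engineer would, in place of code of your own. Each camera call takes 0.05 s, during which the arm holds its last target. There are 200 camera calls.

## Working session

There is one attempt and no reset: what is moved stays moved. The work goes in short steps, Python scripts to look and compute and a shell command to move; the robot and the scene stay as the last step left them, time stands still between calls to the robot, and variables do not carry over. Pictures are saved under pics/ and viewed, at most 14 in all, crops included, and the job is handed in when it is done.

```bash
ls; mkdir -p pics; cat > h.py <<'E'
import numpy as np, cv2
from cell import bot
def snap(n):
    s=bot.snapshot(n); K=np.array(s["mtx"]);z=s["z_map"]
    h,w=z.shape; u,v=np.meshgrid(np.arange(w),np.arange(h))
    xd=(u-K[0,2])/K[0,0]; yd=(v-K[1,2])/K[1,1]; x,y=xd.copy(),yd.copy()
    for _ in range(8):
        f=1+s["k1"]*(x*x+y*y); x=xd/f;y=yd/f
    P=np.stack([x*z,y*z,z,np.ones_like(z)],-1)@np.array(s["world_from_camera"]).T
    P=P[...,:3]; P[z==0]=np.nan
    return s["img"],P
def save(n,img,sc=1):
    cv2.imwrite("pics/"+n+".png",cv2.resize(img,None,fx=sc,fy=sc)[...,::-1])
E
python3 - <<'E'
from h import *
for n in("scene","side"):
    i,P=snap(n); save(n+"0",i,1.25); np.savez(n+"0.npz",i=i,P=P)
print(bot.sense())
E
```

```text
pics
{'time_s': 0.1, 'qpos': array([ 1.18850836e+00,  3.07478184e-01,  1.50751380e+00,  2.85441757e-05,
        1.32840671e+00, -7.34913564e-02]), 'joint_velocities': array([-5.24144877e-04,  5.93984315e-04, -2.38188601e-03,  2.36128062e-04,
       -1.21750893e-05,  7.14264357e-04]), 'joint_efforts': array([ 1.76769167e-04, -4.58527136e+01, -2.52609211e+01, -3.01936316e-04,
        5.45025876e-03, -4.00079193e-05]), 'position': array([0.17452959, 0.54723053, 0.23049554]), 'eef_rot': array([[-9.52697839e-01,  3.03918307e-01, -6.99445019e-04],
       [ 3.03919070e-01,  9.52696397e-01, -1.66533815e-03],
       [ 1.60231998e-04, -1.79913874e-03, -9.99998369e-01]]), 'force': array([-0.31031296, -0.75329023,  0.22828846]), 'wrist_torque': array([ 0.00392438, -0.00188001, -0.0403845 ]), 'gripper_force': 0.0, 'width': 0.0853623144273495}
```

View pics/scene0.png

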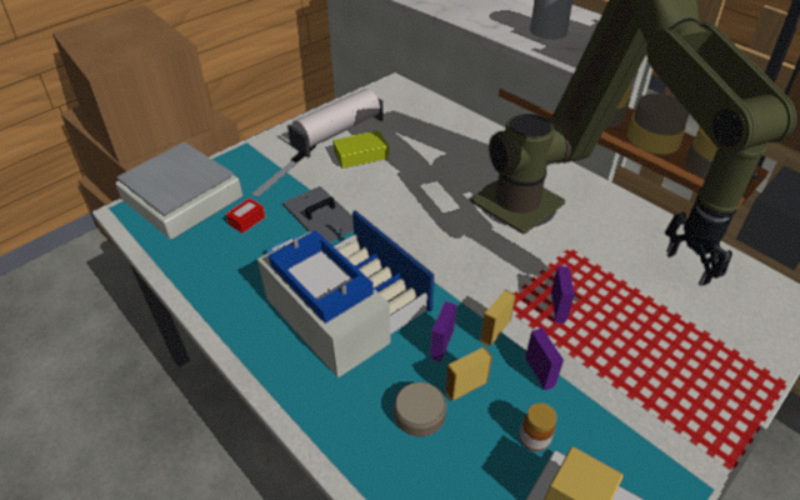

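View pics/side0.png

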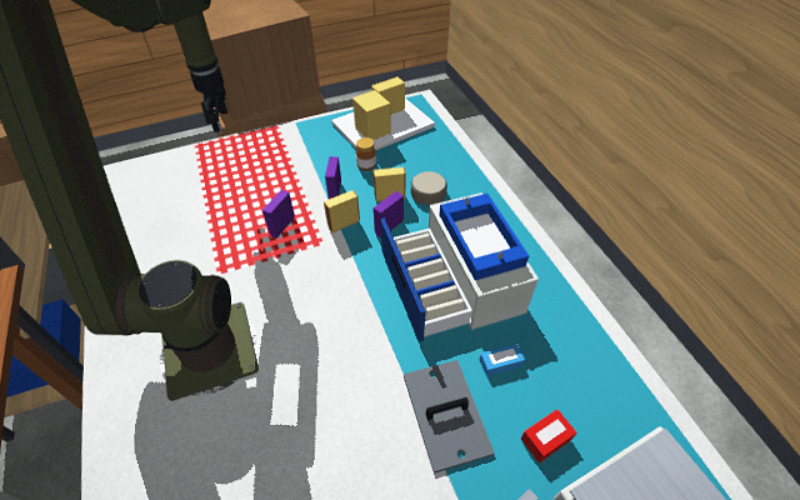

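The side view shows two yellow slabs at (341,212) and (390,184). Purple look-alikes are at (278,213), (333,175) and (388,210), so they are not meant. The thick yellow boxes at (372,115) and (388,95) stand on a tray and have the wrong shape. The lid is at (447,415), the brick at (503,357) and the drawer at (430,275). Next I confirm in a crop and measure.

```bash
cat > m.py <<'E'
from h import *
def rect(Q):
    (c,s,a)=cv2.minAreaRect(Q[:,:2].astype(np.float32)*1000)
    if s[0]<s[1]: s=s[::-1]; a+=90
    return np.round(c,1),np.round(s,1),round((a+90)%180-90,1)
def comps(i,P,mask,minn=40):
    mask=mask&np.isfinite(P[...,2])
    n,l,st,ce=cv2.connectedComponentsWithStats(mask.astype(np.uint8))
    for k in range(1,n):
        if st[k,4]>=minn:
            Q=P[l==k]; yield ce[k],Q
E
python3 - <<'E'
from m import *
for n in("scene","side"):
    d=np.load(n+"0.npz");i,P=d["i"],d["P"]; hsv=cv2.cvtColor(i,cv2.COLOR_RGB2HSV);H,S,V=[hsv[...,k].astype(int) for k in range(3)]
    z=P[...,2]; R=(P[...,0]>.1)&(P[...,0]<1.2)&(abs(P[...,1])<1)
    print(n)
    for nm,mk in dict(yellow=(H>15)&(H<32)&(S>90)&(z>.01),purple=(H>125)&(H<160)&(S>90)&(z>.01),blue=(H>105)&(H<122)&(S>150)&(z>.02),brick=(H>92)&(H<112)&(S>70)&(z>.012)&(z<.06),lid=(S<40)&(z>.006)&(z<.02)&(V<150),red=((H<6)|(H>174))&(S>150)&(z>.02),wheelish=(S<60)&(z>.03)&(z<.06)).items():
        for c,Q in comps(i,P,mk&R):
            zt=np.percentile(Q[:,2],97); T=Q[Q[:,2]>zt-.008]
            print(nm,c.round(),len(Q),"ztop",zt.round(4),"top",*rect(T),"all",*rect(Q))
i=np.load("side0.npz")["i"]; save("crop0",i[90:270,240:440],4) if 0 else save("crop0",i[90:230,240:390],4)
E
```

```text
scene
yellow [524.  37.] 43 ztop 0.6651 top [155.  344.1] [29.3  4.4] 62.5 all [153.8 339.8] [37.9  6.4] 60.9
yellow [594.  64.] 52 ztop 0.6483 top [107. 491.] [14.2  4.6] 54.6 all [109.  493.7] [33.9  7.2] 72.0
yellow [398. 252.] 605 ztop 0.1059 top [426.6 272. ] [96.5 29.4] 8.4 all [427.1 272. ] [97.7 29.8] 8.8
yellow [375. 298.] 915 ztop 0.1069 top [591.3 327.7] [90.9 30.3] -13.8 all [591.2 328.6] [93.8 32.1] -13.8
yellow [432. 334.] 439 ztop 0.0933 top [576.1 505.5] [53.6 53.4] -11.8 all [576.  505.7] [55.1 53.8] -10.9
yellow [467. 383.] 1694 ztop 0.1425 top [650.3 649.7] [98.8 91. ] -78.8 all [650.3 649.7] [98.8 91. ] -78.8
purple [450. 235.] 577 ztop 0.1061 top [257.4 331.6] [94.7 29.6] 41.5 all [259.8 330.6] [97.  30.4] 44.5
purple [354. 264.] 583 ztop 0.1063 top [544.4 213.1] [94.8 28.6] 26.0 all [544.3 213.9] [95.5 29.2] 24.9
purple [435. 286.] 870 ztop 0.106 top [442.9 414.6] [94.4 31.1] 65.2 all [443.7 414.3] [94.4 33. ] 65.2
blue [279. 215.] 3350 ztop 0.1808 top [691.8 -31.1] [223.4 132.7] 87.3 all [621.1 -25.7] [298.6 274.6] 87.0
brick [223. 195.] 58 ztop 0.0356 top [ 63
[... 4341 characters left out ...]
 all [562.8 -55.8] [97.6 14.9] 5.7
wheelish [354. 240.] 125 ztop 0.0596 top [ 559.3 -105.9] [94.3 24.6] -4.9 all [ 559.6 -105. ] [94.5 24.6] -6.1
wheelish [381. 253.] 428 ztop 0.0592 top [ 624.5 -176.3] [264.1  15.5] -7.4 all [ 624.1 -176. ] [267.7  16.1] -7.5
wheelish [357. 250.] 90 ztop 0.0597 top [ 556.4 -145.2] [96.9 11.6] 2.6 all [ 556.  -140.8] [97.2 15.7] -5.1
wheelish [402. 285.] 141 ztop 0.0356 top [ 631.9 -285.8] [60.7 26.2] -5.7 all [ 631.9 -285.8] [60.7 26.2] -5.7
wheelish [359. 325.] 168 ztop 0.0504 top [ 463.  -350.3] [90.3 15.5] -5.2 all [ 463.  -350.4] [90.3 15.6] -5.6
wheelish [440. 345.] 226 ztop 0.0492 top [ 633.  -476.9] [59.2 25.2] 9.7 all [ 633.  -476.9] [59.2 25.2] 9.7
```

View pics/crop0.png

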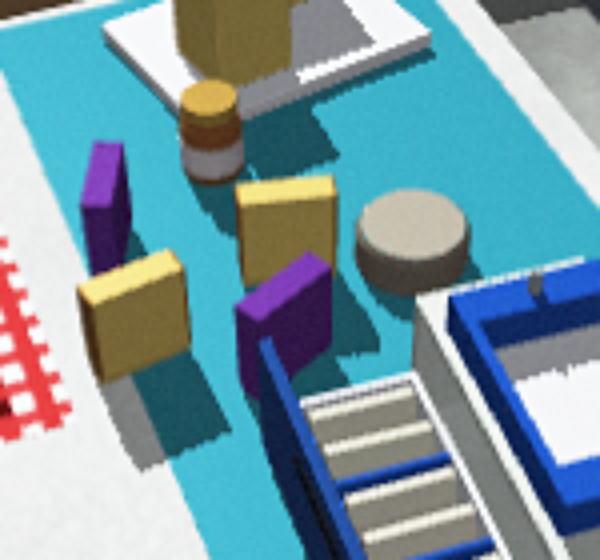

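The crop confirms it: two yellow slabs with brown ends, A at crop (135,315) → (426,271) mm with yaw 8.5°, and B at (287,230) → (590,326) mm with yaw −14°. Both are 105 mm tall, as specified, and the other slabs are purple. I move above A.

```bash
python3 -m creep '[[[2.5,-2.76,0,2.62],[2.5,-2.76,0,2.62],[2.5,-2.76,0,2.62],[2.5,-2.76,0,2.62],[2.5,-2.76,0,2.62]]]' 8.5 80 >/dev/null
python3 -m creep '[[[2.5,-2.76,0,2.62],[2.5,-2.76,0,2.62],[2.5,-2.76,0,2.62],[2.5,-2.76,0,2.62],[2.5,-2.76,0,2.62]]]'
python3 -m creep '[[[0,0,0,0],[0,0,0,0]]]'
python3 - <<'E'
from m import *
i,P=snap("wrist"); save("w1",i); hsv=cv2.cvtColor(i,cv2.COLOR_RGB2HSV);H,S,V=[hsv[...,k].astype(int) for k in range(3)]; z=P[...,2]
for c,Q in comps(i,P,(H>15)&(H<32)&(S>90)&(z>.097)&(z<.12)): print(c,len(Q),*rect(Q))
E
```

```text
time_s: 0.93
position: [0.4254, 0.2701, 0.231]
eef_rot: [[-0.989, -0.15, -0.001], [-0.15, 0.989, -0.0], [0.001, -0.0, -1.0]]
force: [0.1, 0.9, 0.3]
width: 0.0851
gripper_force: 0.0
time_s: 1.1
position: [0.4258, 0.2702, 0.2309]
eef_rot: [[-0.99, -0.143, -0.001], [-0.143, 0.99, -0.0], [0.001, -0.0, -1.0]]
force: [-0.3, 0.6, -1.0]
width: 0.0851
gripper_force: 0.0
[322.29173554 185.12024793] 2420 [423.6 270.2] [90.8 27.6] 9.4
[359.04878049 307.81097561] 656 [563.4 332.3] [42.4 27.7] -14.0
[614.02222222 360.62962963] 135 [594.6 678.3] [14.8  3.1] -79.6
```

View pics/w1.png

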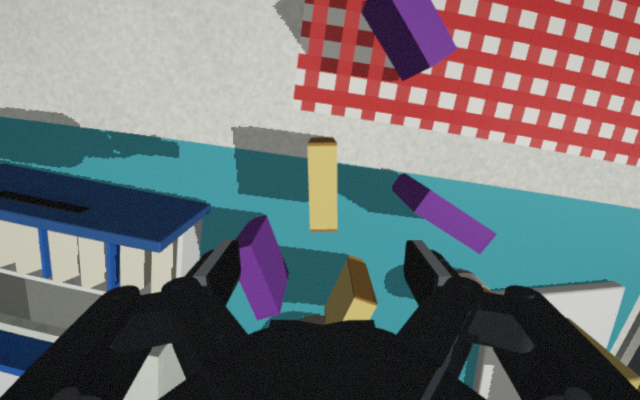

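The wrist view shows A in the middle (322,185), clear between the fingers, with the measured 91×28 mm size. I descend and grasp.

```bash
python3 -m creep '[[[-0.2,0,-3.2,1],[0,0,-3.2,0],[0,0,-3.2,0],[0,0,-3.2,0],[0,0,-3.3,0]]]' 7
python3 -m creep '[[[0,0,0,0],[0,0,0,0],[0,0,0,0],[0,0,0,0],[0,0,0,0]]]' 2 90
python3 -m creep '[[[0,0,0,0],[0,0,0,0],[0,0,0,0],[0,0,0,0],[0,0,0,0]]]'
python3 -m creep '[[[0,0,1,0],[0,0,2,0],[0,0,3,0],[0,0,3,0],[0,0,3,0]]]'
python3 -m creep '[[[0,0,2,0],[0,0,2,0],[0,0,0,0]]]'
python3 - <<'E'
from m import *
i,P=snap("side");np.savez("side1.npz",i=i,P=P); hsv=cv2.cvtColor(i,cv2.COLOR_RGB2HSV);H,S,V=[hsv[...,k].astype(int) for k in range(3)]; z=P[...,2]
save("s1",i[60:300,200:500],2.5)
E
```

```text
time_s: 1.57
position: [0.4215, 0.2733, 0.0694]
eef_rot: [[-0.986, -0.167, 0.001], [-0.167, 0.986, 0.001], [-0.001, 0.001, -1.0]]
force: [1.0, -0.8, -0.2]
width: 0.0701
gripper_force: 0.0
time_s: 1.98
position: [0.4239, 0.2728, 0.0722]
eef_rot: [[-0.986, -0.166, 0.003], [-0.166, 0.986, 0.002], [-0.004, 0.001, -1.0]]
force: [0.6, 0.6, 0.8]
width: 0.0271
gripper_force: 88.8
time_s: 2.4
position: [0.424, 0.2727, 0.0721]
eef_rot: [[-0.986, -0.165, 0.003], [-0.165, 0.986, 0.002], [-0.003, 0.002, -1.0]]
force: [-1.9, 0.9, 8.1]
width: 0.0268
gripper_force: 89.9
time_s: 2.82
position: [0.4221, 0.2712, 0.1915]
eef_rot: [[-0.986, -0.165, -0.001], [-0.165, 0.986, -0.001], [0.001, -0.0, -1.0]]
force: [0.4, 0.3, -3.2]
width: 0.0271
gripper_force: 88.9
time_s: 3.07
position: [0.4251, 0.2728, 0.2348]
eef_rot: [[-0.986, -0.165, 0.008], [-0.165, 0.986, 0.004], [-0.008, 0.003, -1.0]]
force: [1.0, 0.4, -3.1]
width: 0.0271
gripper_force: 89.2
```

View pics/s1.png

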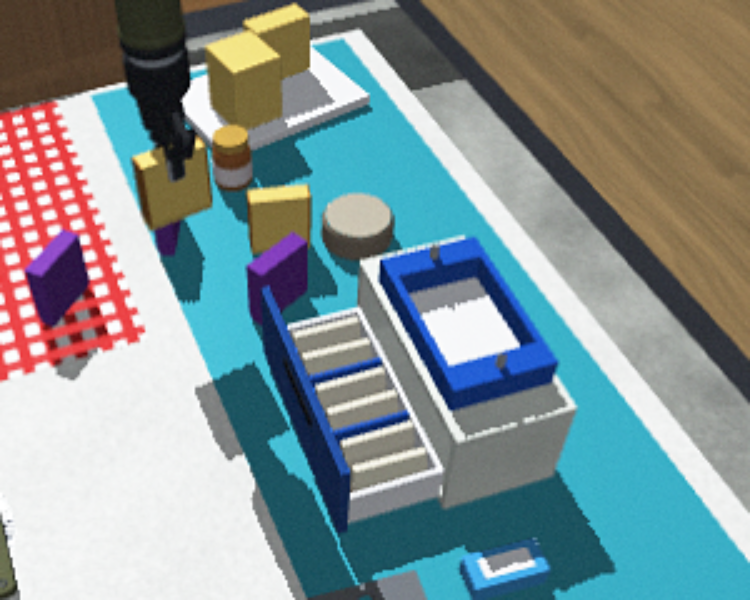

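A is held upright (side view (175,185)). Now I measure the drawer lanes in the cabinet frame.

```bash
python3 - <<'E'
from m import *
a=np.deg2rad(-2.9);c,s=np.cos(a),np.sin(a); O=np.array([.6915,-.0335])
for n in("scene0","side0","side1"):
    d=np.load(n+".npz");i,P=d["i"],d["P"]
    q=P[...,:2]-O; x=q[...,0]*c+q[...,1]*s; y=-q[...,0]*s+q[...,1]*c; z=P[...,2]
    C=np.stack([x,y,z],-1); D=(x>-.23)&(x<-.06)&(abs(y)<.16)
    m=D&(z>.073)&(z<.085)&(x>-.19)&(x<-.08)&(i.min(-1)>60)
    print(n,"panel outer x",np.percentile(x[D&(z>.12)&(z<.145)&(x<-.15)],[1,50,99]).round(4),"y",np.percentile(y[D&(z>.12)&(z<.145)&(x<-.15)],[1,99]).round(4))
    for ce,Q in comps(i,C,m,8): print("  wedge top",len(Q),"x",np.percentile(Q[:,0],[3,97]).round(3),"y",np.percentile(Q[:,1],[5,50,95]).round(4),"z",np.median(Q[:,2]).round(4))
    w=(abs(y)<.155)&(x>-.08)&(x<.0)&(z>.175)&(z<.19); print("  well front",np.percentile(x[w],1).round(4))
    w=(abs(x)<.08)&(z>.13)&(z<.15); print("  cab y", np.percentile(y[w],[1,99]).round(4),"x",np.percentile(x[w],[1,99]).round(4))
    pn=(z>.19)&(z<.21)&(abs(x)<.02)&(abs(y)<.12); print("  pins",[np.median(C[pn&(sg*y>0.05)],0).round(4) for sg in(1,-1)])
E
```

```text
scene0 panel outer x [-0.2112 -0.2005 -0.1965] y [-0.1416  0.1516]
  wedge top 45 x [-0.176 -0.126] y [-0.111  -0.1047 -0.0989] z 0.076
  wedge top 46 x [-0.177 -0.123] y [-0.0722 -0.0657 -0.0603] z 0.0766
  wedge top 49 x [-0.18  -0.127] y [-0.0221 -0.0165 -0.0121] z 0.0756
  wedge top 49 x [-0.178 -0.127] y [0.0171 0.023  0.0276] z 0.0764
  wedge top 64 x [-0.177 -0.112] y [0.0697 0.0755 0.0803] z 0.0765
  wedge top 70 x [-0.178 -0.109] y [0.109  0.1139 0.1195] z 0.0761
  well front -0.0658
  cab y [-1.1164  0.7139] x [-0.0783  0.0756]
  pins [array([0.0019, 0.0973, 0.1961]), array([ 0.0024, -0.0885,  0.1971])]
side0 panel outer x [-0.2106 -0.2063 -0.1981] y [-0.148  0.147]
  wedge top 93 x [-0.176 -0.093] y [0.1049 0.1091 0.1153] z 0.0777
  wedge top 94 x [-0.177 -0.091] y [0.0656 0.0707 0.0762] z 0.078
  wedge top 100 x [-0.178 -0.091] y [0.0137 0.0185 0.0245] z 0.0771
  wedge top 102 x [-0.177 -0.093] y [-0.0256 -0.0209 -0.0145] z 0.0777
  wedge top 109 x [-0.176 -0.09 ] y [-0.0744 -0.0705 -0.0644] z 0.0775
  wedge top 109 x [-0.177 -0.093] y [-0.1139 -0.11   -0.1043] z 0.0776
  well front -0.0655
  cab y [-0.1517  0.7644] x [-0.0755  0.0701]
  pins [array([-0.0012,  0.0898,  0.1955]), array([-0.0027, -0.0956,  0.1976])]
side1 panel outer x [-0.2108 -0.2064 -0.1981] y [-0.1485  0.1484]
  wedge top 92 x [-0.177 -0.09 ] y [0.1047 0.109  0.1158] z 0.0776
  wedge top 98 x [-0.177 -0.091] y [0.0655 0.0699 0.0765] z 0.0779
  wedge top 104 x [-0.177 -0.091] y [0.0135 0.0184 0.0249] z 0.0778
  wedge top 103 x [-0.175 -0.093] y [-0.0251 -0.0207 -0.0144] z 0.0776
  wedge top 107 x [-0.175 -0.092] y [-0.0754 -0.0709 -0.0647] z 0.0778
  wedge top 112 x [-0.175 -0.092] y [-0.1141 -0.1097 -0.1044] z 0.0775
  well front -0.0654
  cab y [-0.1517  0.7688] x [-0.0756  0.0702]
  pins [array([-0.0011,  0.0877,  0.1973]), array([-0.0027, -0.0947,  0.1971])]
```

```bash
python3 -m creep '[[[1.16,-3.52,0,-1.13],[1.16,-3.52,0,-1.13],[1.16,-3.52,0,-1.13],[1.16,-3.52,0,-1.13],[1.16,-3.52,0,-1.13]]]' >/dev/null
python3 -m creep '[[[1.16,-3.52,0,-1.13],[1.16,-3.52,0,-1.13],[1.16,-3.52,0,-1.13],[1.16,-3.52,0,-1.13],[1.16,-3.52,0,-1.13]]]' >/dev/null
python3 -m creep '[[[1.16,-3.52,0,-1.13],[0,0,0,0],[0,0,0,0],[0,0,0,0]]]' 
cat > lanes.py <<'E'
from m import *
i,P=snap("wrist"); np.savez("w.npz",i=i,P=P)
import sys; save(sys.argv[1],i)
a=np.deg2rad(-2.9);c,s=np.cos(a),np.sin(a); O=np.array([.6915,-.0335])
q=P[...,:2]-O; x=q[...,0]*c+q[...,1]*s; y=-q[...,0]*s+q[...,1]*c; z=P[...,2]; C=np.stack([x,y,z],-1)
m=(x>-.195)&(x<-.08)&(abs(y)<.16)&(z>.072)&(z<.086)&(i.min(-1)>50)
for ce,Q in comps(i,C,m,30): print(ce.round(),"wedge",len(Q),"x",np.percentile(Q[:,0],[3,97]).round(3),"y",np.percentile(Q[:,1],[3,50,97]).round(4),rect(Q)[2])
hsv=cv2.cvtColor(i,cv2.COLOR_RGB2HSV);H,S=hsv[...,0].astype(int),hsv[...,1].astype(int)
for ce,Q in comps(i,C,(H>10)&(H<34)&(S>80)&(z>.02)&(z<.3),60): print("yellow",ce.round(),len(Q),"z",np.percentile(Q[:,2],[2,98]).round(4),*rect(Q))
p=bot.sense()["position"]; d=p[:2]-O; print("tcp cab",d[0]*c+d[1]*s,-d[0]*s+d[1]*c,p[2])
E
python3 lanes.py w2
```

```text
time_s: 4.28
position: [0.5488, -0.115, 0.2282]
eef_rot: [[-0.999, 0.052, -0.004], [0.052, 0.999, 0.002], [0.004, 0.002, -1.0]]
force: [-0.4, 0.5, -2.5]
width: 0.0271
gripper_force: 90.2
[302. 149.] wedge 65 x [-0.18  -0.173] y [-0.1136 -0.1092 -0.1031] 88.5
[340. 149.] wedge 75 x [-0.18 -0.17] y [-0.0756 -0.0695 -0.0649] 1.0
[384. 186.] wedge 837 x [-0.177 -0.093] y [-0.0256 -0.0211 -0.0155] 0.6
[420. 186.] wedge 845 x [-0.178 -0.094] y [0.0137 0.0176 0.0234] 0.6
[466. 184.] wedge 889 x [-0.179 -0.093] y [0.0654 0.0692 0.0752] -1.2
[500. 186.] wedge 912 x [-0.177 -0.093] y [0.1043 0.1078 0.1143] 0.2
yellow [322. 237.] 10657 z [0.195  0.2617] [-107.2  -78.6] [153.6  63.4] -5.5
yellow [631. 216.] 174 z [0.021  0.0468] [-88.9 335.1] [16.3  5.5] -7.8
tcp cab -0.13833750832013647 -0.0880288962431069 0.22862723790641792
```

View pics/w2.png

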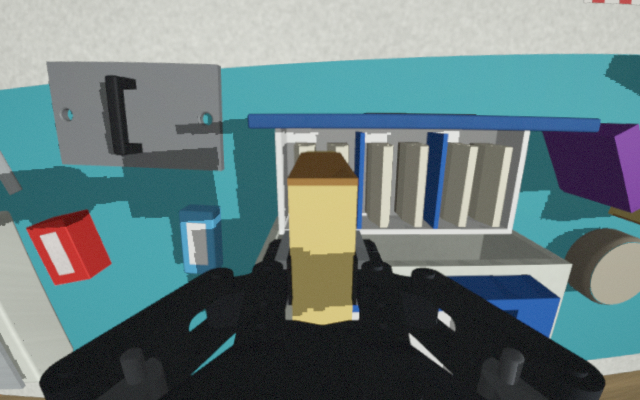

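Lane 2 lies right under the held block (322,240), with its wedges visible at (302,149) and (340,149). I check the lane's x extent from the divider tops.

```bash
python3 - <<'E'
from m import *
a=np.deg2rad(-2.9);c,s=np.cos(a),np.sin(a); O=np.array([.6915,-.0335])
for n in("w","side1"):
    d=np.load(n+".npz");i,P=d["i"],d["P"];q=P[...,:2]-O; x=q[...,0]*c+q[...,1]*s; y=-q[...,0]*s+q[...,1]*c; z=P[...,2]; C=np.stack([x,y,z],-1)
    hsv=cv2.cvtColor(i,cv2.COLOR_RGB2HSV);H,S=hsv[...,0].astype(int),hsv[...,1].astype(int)
    for ce,Q in comps(i,C,(H>104)&(H<124)&(S>120)&(z>.06)&(z<.072)&(x>-.2)&(x<-.05)&(abs(y)<.13),15): print(n,"div",ce.round(),"x",np.percentile(Q[:,0],[1,99]).round(4),"y",np.median(Q[:,1]).round(4))
    for lo,hi in((-.16,-.13),(.13,.16)):
        w=(y>lo)&(y<hi)&(z>.06)&(z<.073)&(x>-.2)&(x<-.05);
        if w.sum()>20: print(" side wall x",np.percentile(x[w],[1,99]).round(4),"y",np.percentile(y[w],[5,95]).round(4))
    w=(abs(y)<.12)&(z>.062)&(z<.072)&(x>-.1)&(x<-.06)&(S<60); print(" backwall x",np.percentile(x[w],[2,98]).round(4),w.sum())
    w=(abs(y)<.12)&(z>.010)&(z<.026)&(x>-.21)&(x<-.06); print(" floor x",np.percentile(x[w],[1,99]).round(4),w.sum())
E
```

```text
w div [360. 178.] x [-0.1921 -0.0863] y -0.0457
w div [439. 180.] x [-0.1915 -0.0859] y 0.043
 side wall x [-0.1963 -0.0757] y [-0.1426 -0.1329]
 side wall x [-0.197  -0.0521] y [0.1317 0.1418]
 backwall x [-0.099  -0.0779] 1044
 floor x [-0.1965 -0.084 ] 3338
side1 div [338. 207.] x [-0.177  -0.0841] y 0.0447
side1 div [348. 229.] x [-0.1775 -0.0854] y -0.046
 side wall x [-0.1907 -0.0542] y [-0.1505 -0.1317]
 side wall x [-0.1771 -0.0535] y [0.1321 0.1446]
 backwall x [-0.0991 -0.0752] 222
 floor x [-0.2099 -0.0692] 40
```

```bash
python3 -m creep '[[[0,0,-2.5,0],[0,0,-2.5,0],[0,0,-2,0],[0,0,-1,0],[0,0,0,0]]]'
python3 -m creep '[[[0,0,-0.8,0],[0,0,-0.8,0],[0,0,-0.8,0],[0,0,-0.6,0],[0,0,0,0]]]'
python3 -m creep '[[[0,0,-0.6,0],[0,0,-0.6,0],[0,0,-0.6,0],[0,0,-0.5,0],[0,0,0,0]]]'
```

```text
time_s: 4.75
position: [0.5477, -0.1133, 0.1476]
eef_rot: [[-0.999, 0.049, -0.006], [0.049, 0.999, 0.002], [0.006, 0.002, -1.0]]
force: [0.5, 0.7, -3.8]
width: 0.0269
gripper_force: 90.1
time_s: 5.17
position: [0.5498, -0.1153, 0.1193]
eef_rot: [[-0.999, 0.051, -0.001], [0.051, 0.999, 0.0], [0.001, 0.0, -1.0]]
force: [0.1, 1.1, -2.1]
width: 0.0271
gripper_force: 90.1
time_s: 5.58
position: [0.5494, -0.1151, 0.0959]
eef_rot: [[-0.999, 0.051, -0.002], [0.051, 0.999, 0.001], [0.002, 0.001, -1.0]]
force: [-0.5, 0.6, -2.7]
width: 0.027
gripper_force: 90.0
```

```bash
python3 -m creep '[[[0,0,-0.3,0],[0,0,-0.2,0],[0,0,0,0],[0,0,0,0]]]'
python3 -m creep '[[[0,0,-0.2,0],[0,0,-0.1,0],[0,0,0,0],[0,0,0,0]]]'; python3 lanes.py w3
```

```text
time_s: 5.92
position: [0.5503, -0.1154, 0.0922]
eef_rot: [[-0.999, 0.051, -0.0], [0.051, 0.999, 0.0], [0.0, 0.0, -1.0]]
force: [-0.6, 0.5, -3.6]
width: 0.0268
gripper_force: 90.0
time_s: 6.25
position: [0.5509, -0.1155, 0.0902]
eef_rot: [[-0.999, 0.051, 0.002], [0.051, 0.999, -0.0], [-0.002, -0.0, -1.0]]
force: [-0.9, 0.6, 4.5]
width: 0.0268
gripper_force: 90.7
[276. 199.] wedge 1438 x [-0.18  -0.136] y [-0.1215 -0.1158 -0.111 ] -0.5
[365. 198.] wedge 1278 x [-0.18  -0.137] y [-0.069  -0.0642 -0.059 ] 0.1
[495. 229.] wedge 2816 x [-0.179 -0.095] y [0.0129 0.0166 0.0229] 0.5
[435. 215.] wedge 2041 x [-0.179 -0.116] y [-0.0257 -0.0219 -0.0163] 1.0
[573. 230.] wedge 2867 x [-0.178 -0.094] y [0.0649 0.0681 0.0751] -1.5
[623. 239.] wedge 2254 x [-0.173 -0.093] y [0.1038 0.1063 0.1137] 0.2
yellow [322. 237.] 10753 z [0.0603 0.1237] [-146.4  -89.3] [71.2 41.3] 0.1
tcp cab -0.13624789929131934 -0.08898036047610981 0.09017518573123989
```

View pics/w3.png

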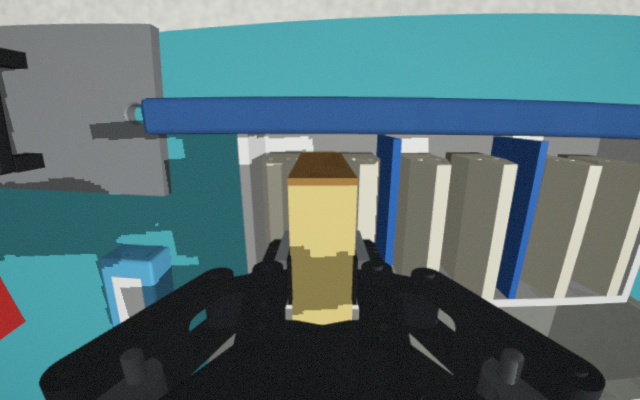

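The block touches the floor (force has risen 7 N), and both wedges are spread about 26 mm either side, at (276,199) and (365,198). I release, lift and go over to B.

```bash
python3 -m creep '[[[0,0,0,0],[0,0,0,0],[0,0,0,0],[0,0,0,0]]]' 5
python3 -m creep '[[[0,0,2,0],[0,0,3.5,0],[0,0,3.5,0],[0,0,3.5,0],[0,0,2.5,0]]]' 
python3 -m creep '[[[0.32,3.69,0,-0.92],[0.32,3.69,0,-0.92],[0.32,3.69,0,-0.92],[0.32,3.69,0,-0.92],[0.32,3.69,0,-0.92]]]' 7 >/dev/null
python3 -m creep '[[[0.32,3.69,0,-0.92],[0.32,3.69,0,-0.92],[0.32,3.69,0,-0.92],[0.32,3.69,0,-0.92],[0.32,3.69,0,-0.92]]]' >/dev/null
python3 -m creep '[[[0.32,3.69,0,-0.92],[0.32,3.69,0,-0.92],[0,0,0,0],[0,0,0,0],[0,0,0,0]]]'
python3 - <<'E'
from m import *
i,P=snap("wrist"); save("w4",i); hsv=cv2.cvtColor(i,cv2.COLOR_RGB2HSV);H,S,V=[hsv[...,k].astype(int) for k in range(3)]; z=P[...,2]
for c,Q in comps(i,P,(H>15)&(H<32)&(S>90)&(z>.097)&(z<.13)): print(c,len(Q),np.median(Q[:,2]),*rect(Q))
E
```

```text
time_s: 6.63
position: [0.5503, -0.1154, 0.0891]
eef_rot: [[-0.999, 0.051, -0.0], [0.051, 0.999, -0.0], [0.0, -0.0, -1.0]]
force: [-0.5, -0.0, 0.0]
width: 0.0502
gripper_force: 0.0
time_s: 7.05
position: [0.5513, -0.1157, 0.2424]
eef_rot: [[-0.999, 0.051, 0.003], [0.051, 0.999, -0.001], [-0.003, -0.001, -1.0]]
force: [0.7, -0.1, -0.3]
width: 0.0501
gripper_force: 0.0
time_s: 8.3
position: [0.5883, 0.327, 0.2386]
eef_rot: [[-0.971, 0.24, -0.001], [0.24, 0.971, -0.001], [0.001, -0.002, -1.0]]
force: [-0.1, 0.2, 0.8]
width: 0.07
gripper_force: 0.0
[598.65791317 172.99789916] 2856 0.11373922431488762 [633.1 613.5] [117.6  59. ] -30.2
[321.90535869 185.71521175] 2314 0.10421782178281655 [587.7 326.8] [91.1 27.6] -13.4
```

```bash
python3 -m creep '[[[0,0,-3.4,0.6],[0,0,-3.4,0],[0,0,-3.3,0],[0,0,-3.3,0],[0,0,-3.3,0]]]' 
python3 -m creep '[[[0,0,0,0],[0,0,0,0],[0,0,0,0],[0,0,0,0],[0,0,0,0]]]' 2 90 >/dev/null
python3 -m creep '[[[0,0,0,0],[0,0,0,0],[0,0,0,0],[0,0,0,0],[0,0,0,0]]]'
python3 -m creep '[[[0,0,1,0],[0,0,2,0],[0,0,3.3,0],[0,0,3.5,0],[0,0,3.5,0]]]'
python3 -m creep '[[[0,0,2,0],[0,0,1.3,0],[0,0,0,0]]]'
```

```text
time_s: 8.77
position: [0.589, 0.3252, 0.0716]
eef_rot: [[-0.972, 0.233, 0.001], [0.233, 0.972, -0.0], [-0.001, 0.0, -1.0]]
force: [-0.6, 0.4, -0.2]
width: 0.0702
gripper_force: 0.0
time_s: 9.6
position: [0.5907, 0.3279, 0.0751]
eef_rot: [[-0.973, 0.231, 0.005], [0.231, 0.973, 0.001], [-0.004, 0.003, -1.0]]
force: [-0.3, -1.7, 6.1]
width: 0.027
gripper_force: 89.3
time_s: 10.02
position: [0.5875, 0.3272, 0.2064]
eef_rot: [[-0.973, 0.231, -0.002], [0.231, 0.973, -0.001], [0.002, -0.001, -1.0]]
force: [1.4, 0.9, -3.2]
width: 0.0265
gripper_force: 88.7
time_s: 10.27
position: [0.5902, 0.3285, 0.2433]
eef_rot: [[-0.973, 0.231, 0.007], [0.231, 0.973, 0.004], [-0.006, 0.005, -1.0]]
force: [0.5, 0.9, -1.7]
width: 0.0266
gripper_force: 88.9
```

```bash
python3 -m creep '[[[-0.37,-3.33,0,1.31],[-0.37,-3.33,0,1.31],[-0.37,-3.33,0,1.31],[-0.37,-3.33,0,1.31],[-0.37,-3.33,0,1.31]]]' >/dev/null
python3 -m creep '[[[-0.37,-3.33,0,1.31],[-0.37,-3.33,0,1.31],[-0.37,-3.33,0,1.31],[0,0,0,0],[0,0,0,0]]]' >/dev/null
python3 -m creep '[[[0,0,0,0],[0,0,0,0],[0,0,0,0]]]'; python3 lanes.py w5
```

```text
time_s: 11.35
position: [0.5591, 0.0623, 0.2379]
eef_rot: [[-0.999, 0.049, -0.001], [0.049, 0.999, 0.0], [0.001, 0.0, -1.0]]
force: [1.4, 1.1, -2.3]
width: 0.0265
gripper_force: 89.9
[174. 182.] wedge 474 x [-0.179 -0.096] y [-0.0773 -0.0764 -0.0754] -0.7
[306. 145.] wedge 45 x [-0.18  -0.176] y [0.0665 0.0718 0.0771] 89.6
[188. 182.] wedge 856 x [-0.178 -0.092] y [-0.0676 -0.0617 -0.0577] 0.3
[226. 183.] wedge 799 x [-0.177 -0.093] y [-0.0235 -0.0179 -0.0136] 0.9
[260. 183.] wedge 774 x [-0.178 -0.093] y [0.0146 0.0202 0.0247] -0.2
[343. 147.] wedge 67 x [-0.18 -0.17] y [0.1053 0.1117 0.1153] 1.5
yellow [153. 187.] 5187 z [0.0636 0.1234] [-117.2 -100.4] [136.5  60.4] -12.6
yellow [322. 234.] 10691 z [0.2058 0.2684] [-100.8   99.6] [169.1  64.8] -5.0
yellow [638. 179.] 76 z [0.0455 0.0515] [-136.5  503.4] [33.3  7.2] 15.9
tcp cab -0.13705809237171643 0.08895603536813061 0.23798116829851151
```

```bash
python3 -m creep '[[[0,0.15,-2.5,0],[0,0,-2.5,0],[0,0,-2,0],[0,0,-1,0],[0,0,0,0]]]'
python3 -m creep '[[[0,0,-0.8,0],[0,0,-0.8,0],[0,0,-0.8,0],[0,0,-0.8,0],[0,0,0,0]]]'
python3 -m creep '[[[0,0,-0.6,0],[0,0,-0.6,0],[0,0,-0.6,0],[0,0,-0.4,0],[0,0,0,0]]]'
```

```text
time_s: 11.82
position: [0.5572, 0.0632, 0.1557]
eef_rot: [[-0.999, 0.049, -0.006], [0.049, 0.999, -0.0], [0.006, -0.0, -1.0]]
force: [-1.0, 1.3, -3.4]
width: 0.0264
gripper_force: 89.7
time_s: 12.23
position: [0.5584, 0.0623, 0.125]
eef_rot: [[-0.999, 0.05, -0.002], [0.05, 0.999, -0.0], [0.002, -0.0, -1.0]]
force: [-0.3, -0.5, -3.1]
width: 0.0265
gripper_force: 90.0
time_s: 12.65
position: [0.5584, 0.0626, 0.1031]
eef_rot: [[-0.999, 0.05, -0.002], [0.05, 0.999, 0.0], [0.002, 0.0, -1.0]]
force: [-1.0, -0.6, -2.3]
width: 0.0271
gripper_force: 90.2
```

```bash
python3 -m creep '[[[0,0,-0.4,0],[0,0,-0.4,0],[0,0,0,0],[0,0,0,0],[0,0,0,0]]]'
python3 -m creep '[[[0,0,-0.2,0],[0,0,-0.1,0],[0,0,0,0],[0,0,0,0],[0,0,0,0]]]'
```

```text
time_s: 13.07
position: [0.5591, 0.0625, 0.0963]
eef_rot: [[-0.999, 0.05, -0.0], [0.05, 0.999, 0.0], [0.0, 0.0, -1.0]]
force: [0.6, 1.1, -2.2]
width: 0.027
gripper_force: 89.9
time_s: 13.48
position: [0.5592, 0.0625, 0.0933]
eef_rot: [[-0.999, 0.05, 0.0], [0.05, 0.999, 0.0], [-0.0, 0.0, -1.0]]
force: [-0.0, 0.7, -3.1]
width: 0.0264
gripper_force: 90.0
```

```bash
python3 -m creep '[[[0,0,-0.15,0],[0,0,-0.1,0],[0,0,0,0],[0,0,0,0]]]'
python3 -m creep '[[[0,0,-0.1,0],[0,0,0,0],[0,0,0,0],[0,0,0,0]]]'
```

```text
time_s: 13.82
position: [0.561, 0.0624, 0.0931]
eef_rot: [[-0.999, 0.05, 0.005], [0.05, 0.999, -0.0], [-0.005, 0.0, -1.0]]
force: [-1.5, 0.2, 9.0]
width: 0.0265
gripper_force: 91.6
time_s: 14.15
position: [0.5618, 0.0624, 0.093]
eef_rot: [[-0.999, 0.05, 0.006], [0.05, 0.999, -0.0], [-0.006, 0.0, -1.0]]
force: [-1.2, 0.6, 14.4]
width: 0.0268
gripper_force: 92.3
```

```bash
python3 -m creep '[[[0,0,0,0],[0,0,0,0],[0,0,0,0],[0,0,0,0]]]' 5
python3 -m creep '[[[0,0,2,0],[0,0,3.5,0],[0,0,3.5,0],[0,0,3.5,0],[0,0,2.5,0]]]' >/dev/null
python3 -m creep '[[[-3,-2,0,0],[-3,-2,0,0],[-3,-2,0,0],[-3,-2,0,0],[0,0,0,0]]]' 0 30
python3 lanes.py w6
python3 - <<'E'
from m import *
i,P=snap("side");save("s2",i[120:400,300:500],2.1);np.savez("side2.npz",i=i,P=P)
E
```

```text
time_s: 14.48
position: [0.5589, 0.0625, 0.0896]
eef_rot: [[-0.999, 0.05, -0.0], [0.05, 0.999, -0.0], [0.0, -0.0, -1.0]]
force: [0.9, -0.0, -0.2]
width: 0.05
gripper_force: 0.0
time_s: 15.32
position: [0.432, -0.0193, 0.2388]
eef_rot: [[-0.999, 0.052, -0.007], [0.052, 0.999, -0.001], [0.007, -0.002, -1.0]]
force: [-1.1, 0.5, 0.3]
width: -0.0002
gripper_force: 0.0
[270. 268.] wedge 112 x [-0.164 -0.145] y [-0.0672 -0.062  -0.0578] 3.9
[372. 268.] wedge 131 x [-0.164 -0.145] y [0.0569 0.0616 0.0667] 2.8
yellow [239. 267.] 435 z [0.0632 0.2892] [-215.8  -67.2] [137.4  38.9] -22.6
yellow [403. 267.] 376 z [0.0571 0.2882] [-194.3   68.3] [178.2  43.5] 32.6
yellow [234. 315.] 177 z [0.1208 0.2933] [-147.2  -83.3] [252.   12.8] -27.8
yellow [408. 314.] 139 z [0.1214 0.2923] [-185.3   64. ] [162.9  12.3] 27.5
tcp cab -0.25633864710920456 0.0021045689144399762 0.23935276993199253
```

View pics/s2.png

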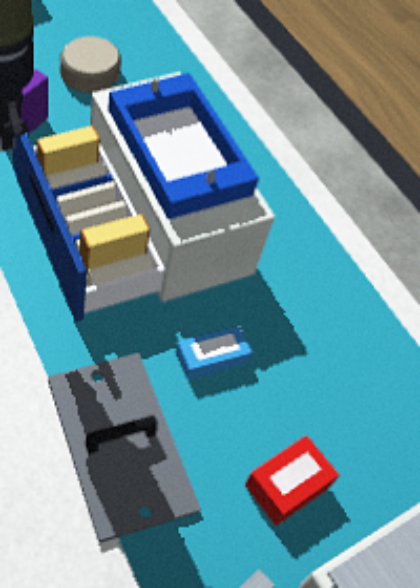

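Both blocks stand in lanes 0 and 2, at (68,145) and (115,235). I check their heights and tilt in numbers and bring the shut fingers down in front of the panel.

```bash
python3 - <<'E'
from m import *
d=np.load("side2.npz");i,P=d["i"],d["P"]
a=np.deg2rad(-2.9);c,s=np.cos(a),np.sin(a); O=np.array([.6915,-.0335])
q=P[...,:2]-O; x=q[...,0]*c+q[...,1]*s; y=-q[...,0]*s+q[...,1]*c; z=P[...,2]; C=np.stack([x,y,z],-1)
hsv=cv2.cvtColor(i,cv2.COLOR_RGB2HSV);H,S=hsv[...,0].astype(int),hsv[...,1].astype(int)
D=(abs(y)<.15)&(x>-.2)&(x<-.07)
for ce,Q in comps(i,C,D&(H>15)&(H<32)&(S>80)&(z>.118)): print("blk",len(Q),np.percentile(Q[:,2],[5,50,95]).round(4),*rect(Q))
for ce,Q in comps(i,C,D&(S<70)&(z>.073)&(z<.085),12): print("wedge",len(Q),np.percentile(Q[:,0],[3,97]).round(3),np.median(Q[:,1]).round(4))
E
python3 -m creep '[[[0,0,-3,0],[0,0,-3,0],[0,0,-3,0],[0,0,-3,0],[0,0,0,0]]]'
```

```text
blk 199 [0.1195 0.1234 0.1259] [-134.7   89.1] [89.3 30.8] 0.1
blk 268 [0.1198 0.1231 0.1262] [-131.5  -89.6] [90.9 30.9] 0.7
wedge 88 [-0.173 -0.087] 0.0607
wedge 95 [-0.174 -0.088] 0.0184
wedge 110 [-0.173 -0.087] -0.0213
wedge 107 [-0.175 -0.088] -0.118
time_s: 15.83
position: [0.4365, -0.0165, 0.1152]
eef_rot: [[-0.999, 0.05, -0.01], [0.05, 0.999, 0.002], [0.01, 0.001, -1.0]]
force: [-1.6, 0.8, -1.1]
width: -0.0003
gripper_force: 0.0
```

Blocks stand at the right height (top 123 mm), centred in their lanes. Now I push the drawer gently.

```bash
python3 -m creep '[[[1,0,0.2,0],[1,0,0,0],[0.5,0,0,0],[0.5,0,0,0],[0.5,0,0,0]]]'
python3 -m creep '[[[0.5,0,0,0],[0.6,-0.03,0,0],[0.8,-0.04,0,0],[0.8,-0.04,0,0],[0.8,-0.04,0,0]]]'
python3 -m creep '[[[0.8,-0.04,0,0],[0.8,-0.04,0,0],[0.8,-0.04,0,0],[0.8,-0.04,0,0],[0.8,-0.04,0,0]]]'
python3 -m creep '[[[0.8,-0.04,0,0],[0.8,-0.04,0,0],[0.8,-0.04,0,0],[0.6,-0.04,0,0],[0.4,-0.04,0,0]]]'
```

```text
time_s: 16.25
position: [0.4752, -0.0176, 0.1231]
eef_rot: [[-0.999, 0.05, 0.001], [0.05, 0.999, -0.0], [-0.001, -0.0, -1.0]]
force: [-3.6, -0.9, 2.7]
width: 0.0
gripper_force: 1.6
time_s: 16.67
position: [0.5101, -0.0191, 0.1219]
eef_rot: [[-0.999, 0.05, 0.0], [0.05, 0.999, -0.0], [-0.0, -0.0, -1.0]]
force: [-2.4, -0.1, 2.0]
width: 0.0006
gripper_force: 1.3
time_s: 17.08
position: [0.55, -0.0211, 0.1217]
eef_rot: [[-0.999, 0.05, -0.0], [0.05, 0.999, -0.0], [0.0, -0.0, -1.0]]
force: [-3.0, -1.0, 2.2]
width: -0.0001
gripper_force: 1.4
time_s: 17.5
position: [0.5846, -0.0229, 0.1217]
eef_rot: [[-0.999, 0.05, 0.001], [0.05, 0.999, 0.0], [-0.001, 0.0, -1.0]]
force: [-1.6, -0.4, 1.0]
width: -0.0001
gripper_force: 0.8
```

```bash
python3 -m creep '[[[0.3,0,0,0],[0.3,0,0,0],[0.2,0,0,0],[0.2,0,0,0],[0,0,0,0]]]'
python3 -m creep '[[[0.2,0,0,0],[0.2,0,0,0],[0.2,0,0,0],[0,0,0,0]]]'
```

```text
time_s: 17.92
position: [0.5925, -0.023, 0.1216]
eef_rot: [[-0.999, 0.05, -0.002], [0.05, 0.999, -0.0], [0.002, -0.0, -1.0]]
force: [-3.7, -1.7, 1.9]
width: 0.0
gripper_force: 1.5
time_s: 18.25
position: [0.5925, -0.023, 0.1216]
eef_rot: [[-0.999, 0.05, -0.013], [0.05, 0.999, -0.0], [0.013, -0.001, -1.0]]
force: [-15.3, -1.1, 11.7]
width: -0.0001
gripper_force: 7.7
```

Stopped at x=0.5925 with 15 N: the drawer is home. I back off, lift and look again.

```bash
python3 -m creep '[[[-1,0,0,0],[-3,0,0,0],[-3,0,3,0],[-3,0,3.5,0],[-3,0,3.5,0]]]'
python3 -m creep '[[[0,0,2,0],[0,-3.5,2,0],[0,-3.5,0,0],[0,0,0,0],[0,0,0,0]]]' 8 30
cat > obj.py <<'E'
from m import *
import sys
for n in("scene","side"):
    i,P=snap(n); hsv=cv2.cvtColor(i,cv2.COLOR_RGB2HSV);H,S,V=[hsv[...,k].astype(int) for k in range(3)]
    z=P[...,2]; R=(P[...,0]>.1)&(P[...,0]<1)&(P[...,1]<0.2)&(P[...,1]>-.7)
    for nm,mk in dict(blue=(H>105)&(H<122)&(S>150)&(z>.172)&(z<.19),front=(H>105)&(H<122)&(S>150)&(z>.128)&(z<.146),brick=(P[...,1]<-.19)&(H>92)&(H<112)&(S>70)&(z>.02)&(z<.06),lid=(S<40)&(z>.006)&(z<.02)&(V<150)&(P[...,1]<-.2),bar=(V<60)&(z>.04)&(z<.06)&(P[...,1]<-.2)).items():
        for c,Q in comps(i,P,mk&R): print(n,nm,c.round(),len(Q),"z",np.median(Q[:,2]).round(4),*rect(Q))
    save(sys.argv[1]+n,i,1.25)
E
python3 obj.py o1
```

```text
time_s: 18.67
position: [0.4747, -0.0226, 0.215]
eef_rot: [[-0.999, 0.05, 0.001], [0.05, 0.999, 0.001], [-0.001, 0.001, -1.0]]
force: [0.8, 0.1, 0.2]
width: -0.0003
gripper_force: 0.0
time_s: 19.08
position: [0.4766, -0.0943, 0.2554]
eef_rot: [[-0.999, 0.053, 0.004], [0.053, 0.999, -0.0], [-0.004, -0.0, -1.0]]
force: [-0.2, 0.5, -0.7]
width: 0.0602
gripper_force: 0.0
scene blue [257. 218.] 1212 z 0.1782 [691.5 -31.5] [225.6 132.7] 86.9
scene brick [223. 195.] 58 z 0.0303 [ 631.2 -300.7] [91.4 19.2] -4.9
scene lid [258. 171.] 1152 z 0.0104 [ 463.2 -345.8] [226.5 135.8] 84.5
scene bar [240. 112.] 56 z 0.0501 [ 313.2 -652.2] [95.2 15.6] -88.8
scene bar [255. 163.] 83 z 0.0462 [ 462.8 -346.4] [87.5 19. ] -7.3
side blue [387. 187.] 1123 z 0.1792 [690.9 -33.7] [222.5 131.5] 87.2
side front [362. 204.] 364 z 0.1386 [609.4 -31.5] [295.9  12.2] 86.7
side brick [401. 287.] 343 z 0.0309 [ 630.9 -286.1] [90.4 48. ] -6.3
side lid [357. 333.] 3443 z 0.0116 [ 462.2 -348.8] [220.7 129. ] 84.5
side bar [358. 325.] 194 z 0.0471 [ 461.8 -350.7] [87.9 14.9] -5.8
```

View pics/o1side.png

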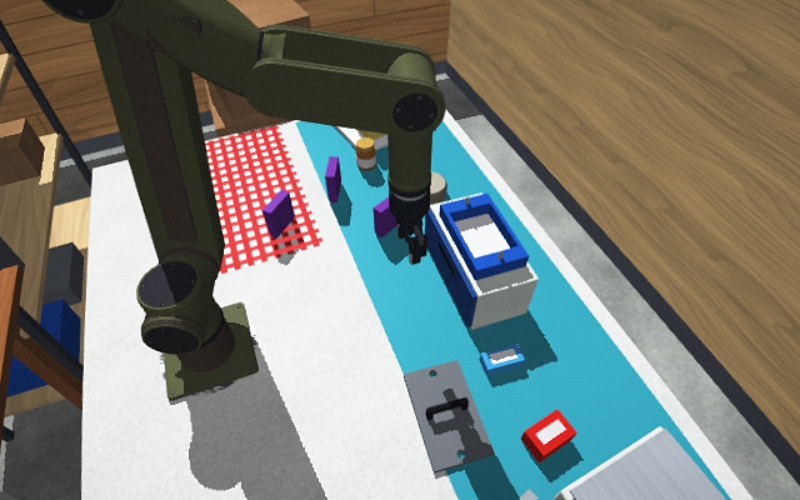

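Drawer home. The brick (503,357) and lid (447,415) haven't moved. I go over the brick.

```bash
python3 -m creep '[[[2.2,-2.74,0,-0.4],[2.2,-2.74,0,-0.4],[2.2,-2.74,0,-0.4],[2.2,-2.74,0,-0.4],[2.2,-2.74,0,-0.4]]]' 8 40 >/dev/null
python3 -m creep '[[[2.2,-2.74,0,-0.4],[2.2,-2.74,0,-0.4],[0,0,0,0],[0,0,0,0],[0,0,0,0]]]'
cat > wb.py <<'E'
from m import *
i,P=snap("wrist"); hsv=cv2.cvtColor(i,cv2.COLOR_RGB2HSV);H,S,V=[hsv[...,k].astype(int) for k in range(3)]; z=P[...,2]
for c,Q in comps(i,P,(z>.026)&(z<.04)&(abs(P[...,1]+.29)<.09)&(abs(P[...,0]-.63)<.09),100): print(c.round(),len(Q),np.median(Q[:,2]).round(4),*rect(Q))
print(bot.sense()["position"])
E
python3 wb.py
```

```text
time_s: 20.02
position: [0.6293, -0.2831, 0.2532]
eef_rot: [[-0.995, 0.098, -0.002], [0.098, 0.995, 0.002], [0.002, 0.002, -1.0]]
force: [0.2, -0.3, 0.2]
width: 0.0801
gripper_force: 0.0
[319. 172.] 2335 0.0314 [ 629.8 -286.4] [92.  46.1] -6.1
[ 0.62899252 -0.28282316  0.25375421]
```

```bash
python3 -m creep '[[[0.1,-0.25,-3.5,0],[0,0,-3.5,0],[0,0,-3.5,0],[0,0,-3.5,0],[0,0,-3.5,0]]]' >/dev/null
python3 -m creep '[[[0,0,-3.5,0],[0,0,-2,0],[0,0,-1.4,0],[0,0,0,0],[0,0,0,0]]]'
python3 -m creep '[[[0,0,0,0],[0,0,0,0],[0,0,0,0],[0,0,0,0],[0,0,0,0]]]' 3.5 60
python3 -m creep '[[[0,0,0,0],[0,0,0,0],[0,0,0,0],[0,0,0,0],[0,0,0,0]]]'
```

```text
time_s: 20.9
position: [0.6296, -0.2856, 0.0105]
eef_rot: [[-0.995, 0.098, -0.002], [0.098, 0.995, 0.001], [0.002, 0.001, -1.0]]
force: [-0.1, -0.2, 0.6]
width: 0.0803
gripper_force: 0.0
time_s: 21.32
position: [0.6319, -0.2879, 0.013]
eef_rot: [[-0.995, 0.099, 0.004], [0.099, 0.995, -0.002], [-0.004, -0.001, -1.0]]
force: [-0.7, 1.0, 6.9]
width: 0.0447
gripper_force: 64.2
time_s: 21.73
position: [0.6319, -0.2879, 0.013]
eef_rot: [[-0.995, 0.099, 0.004], [0.099, 0.995, -0.002], [-0.004, -0.001, -1.0]]
force: [-1.4, 1.2, 7.1]
width: 0.0449
gripper_force: 64.2
```

```bash
python3 -m creep '[[[0,0,1,0],[0,0,3,0],[0,0,4,0],[0,0,4,0],[0,0,4,0]]]' >/dev/null
python3 -m creep '[[[0,0,4,0],[0,0,3,0],[0,0,1,0],[0,0,0,0]]]'
python3 -m creep '[[[0.75,3.17,0,0.34],[0.75,3.17,0,0.34],[0.75,3.17,0,0.34],[0.75,3.17,0,0.34],[0.75,3.17,0,0.34]]]' >/dev/null
python3 -m creep '[[[0.75,3.17,0,0.34],[0.75,3.17,0,0.34],[0.75,3.17,0,0.34],[0,0,0,0],[0,0,0,0]]]'
python3 -m creep '[[[0,0,0,0],[0,0,0,0],[0,0,0,0]]]'
python3 - <<'E'
from m import *
i,P=snap("wrist");save("w7",i)
hsv=cv2.cvtColor(i,cv2.COLOR_RGB2HSV);H,S,V=[hsv[...,k].astype(int) for k in range(3)]; z=P[...,2]
for c,Q in comps(i,P,(H>105)&(H<122)&(S>150)&(z>.172)&(z<.19),100): print(c.round(),len(Q),np.median(Q[:,2]).round(4),*rect(Q), Q[:,0].min(),Q[:,0].max(),Q[:,1].min(),Q[:,1].max())
E
```

```text
time_s: 22.48
position: [0.632, -0.2882, 0.2554]
eef_rot: [[-0.995, 0.099, 0.007], [0.099, 0.995, -0.004], [-0.008, -0.003, -1.0]]
force: [0.2, -0.2, -1.2]
width: 0.0445
gripper_force: 63.3
time_s: 23.32
position: [0.6891, -0.0314, 0.2471]
eef_rot: [[-0.999, 0.048, -0.006], [0.048, 0.999, 0.0], [0.006, 0.0, -1.0]]
force: [-0.4, -0.7, -0.5]
width: 0.0444
gripper_force: 63.3
time_s: 23.57
position: [0.6899, -0.0352, 0.2497]
eef_rot: [[-0.999, 0.053, -0.002], [0.053, 0.999, -0.0], [0.002, -0.0, -1.0]]
force: [-0.6, -0.2, -1.0]
width: 0.0447
gripper_force: 63.3
[323. 186.] 15005 0.1793 [690.1 -34.3] [219.6 129.7] 87.1 0.6203120120189703 0.7597827943376788 -0.14595310657273525 0.07812216079106125
```

View pics/w7.png

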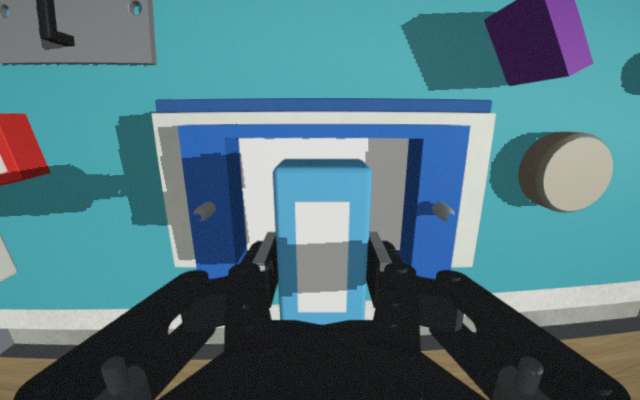

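The wrist view shows the brick (322,240) centred over the well, whose centre measures (690.1, −34.3). I lower it.

```bash
python3 -m creep '[[[0.2,0.1,-2.5,0],[0,0,-2.5,0],[0,0,-2,0],[0,0,-1,0],[0,0,0,0]]]'
python3 -m creep '[[[0,0,-0.5,0],[0,0,-0.5,0],[0,0,-0.3,0],[0,0,0,0],[0,0,0,0]]]'
```

```text
time_s: 24.03
position: [0.6903, -0.0335, 0.1674]
eef_rot: [[-0.999, 0.053, -0.006], [0.053, 0.999, 0.001], [0.006, 0.0, -1.0]]
force: [0.5, -0.6, -1.3]
width: 0.0448
gripper_force: 63.3
time_s: 24.45
position: [0.6928, -0.0327, 0.1582]
eef_rot: [[-0.999, 0.052, 0.001], [0.052, 0.999, -0.0], [-0.001, -0.0, -1.0]]
force: [0.3, 0.6, -0.9]
width: 0.0446
gripper_force: 63.3
```

```bash
python3 -m creep '[[[0,0,-0.2,0],[0,0,-0.15,0],[0,0,0,0],[0,0,0,0]]]'
python3 -m creep '[[[0,0,-0.15,0],[0,0,0,0],[0,0,0,0]]]'
```

```text
time_s: 24.78
position: [0.6929, -0.0327, 0.155]
eef_rot: [[-0.999, 0.052, 0.002], [0.052, 0.999, -0.0], [-0.002, -0.0, -1.0]]
force: [-0.7, 0.3, 2.8]
width: 0.0449
gripper_force: 63.8
time_s: 25.03
position: [0.693, -0.0326, 0.155]
eef_rot: [[-0.999, 0.051, 0.002], [0.051, 0.999, -0.0], [-0.002, -0.0, -1.0]]
force: [-2.3, 0.7, 9.2]
width: 0.0448
gripper_force: 64.5
```

```bash
python3 -m creep '[[[0,0,0,0],[0,0,0,0],[0,0,0,0],[0,0,0,0]]]' 6 60 >/dev/null
python3 -m creep '[[[0,0,1,0],[0,0,3,0],[0,0,3.5,0],[0,0,3.5,0],[0,0,0,0]]]'
python3 -m creep '[[[-2.3,-3.15,0,-0.26],[-2.3,-3.15,0,-0.26],[-2.3,-3.15,0,-0.26],[-2.3,-3.15,0,-0.26],[-2.3,-3.15,0,-0.26]]]' 5 >/dev/null
python3 -m creep '[[[-2.3,-3.15,0,-0.26],[-2.3,-3.15,0,-0.26],[-2.3,-3.15,0,-0.26],[-2.3,-3.15,0,-0.26],[-2.3,-3.15,0,-0.26]]]' >/dev/null
python3 -m creep '[[[0,0,0,0],[0,0,0,0],[0,0,0,0]]]'
cat > wl.py <<'E'
from m import *
i,P=snap("wrist"); save("w8",i);hsv=cv2.cvtColor(i,cv2.COLOR_RGB2HSV);H,S,V=[hsv[...,k].astype(int) for k in range(3)]; z=P[...,2]
R=(abs(P[...,0]-.463)<.1)&(abs(P[...,1]+.348)<.15)
for nm,m in dict(bar=(z>.042)&(z<.056),plate=(z>.007)&(z<.018)&(S<60)).items():
    for c,Q in comps(i,P,m&R,150): print(nm,c.round(),len(Q),np.median(Q[:,2]).round(4),*rect(Q))
E
python3 wl.py
python3 - <<'E'
from m import *
i,P=snap("side");save("s3",i[120:400,300:500],2.1);c,s=np.cos(np.deg2rad(-2.9)),np.sin(np.deg2rad(-2.9))
q=P[...,:2]-np.array([.691,-.034]); x=q[...,0]*c+q[...,1]*s; y=-q[...,0]*s+q[...,1]*c; C=np.stack([x,y,P[...,2]],-1);z=C[...,2]
for ce,Q in comps(i,C,(abs(x)<.055)&(abs(y)<.074)&(z>.167)&(z<.179)): print("brick",len(Q),np.percentile(Q[:,2],[5,50,95]).round(4),*rect(Q))
E
```

```text
time_s: 25.78
position: [0.6968, -0.0331, 0.2721]
eef_rot: [[-0.999, 0.052, 0.015], [0.052, 0.999, -0.002], [-0.015, -0.001, -1.0]]
force: [1.5, -0.4, 1.4]
width: 0.0599
gripper_force: 0.0
time_s: 26.87
position: [0.4626, -0.3477, 0.2628]
eef_rot: [[-0.995, 0.098, 0.001], [0.098, 0.995, 0.0], [-0.001, 0.001, -1.0]]
force: [0.2, 0.2, 0.2]
width: 0.0502
gripper_force: 0.0
bar [320. 171.] 738 0.0479 [ 460.2 -349.9] [88.4 13.5] -5.4
plate [321. 165.] 12659 0.0112 [ 461.5 -349.3] [219.9 127.8] 84.4
```

View pics/s3.png

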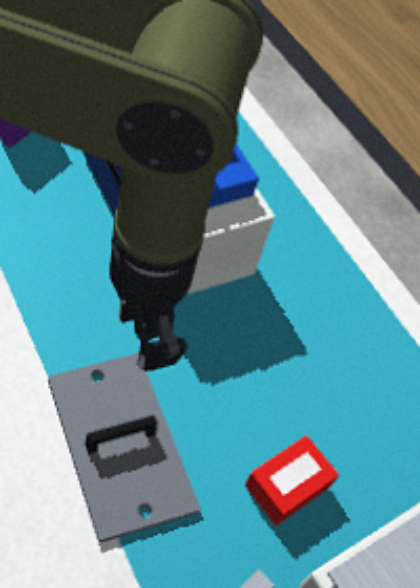

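View pics/w8.png

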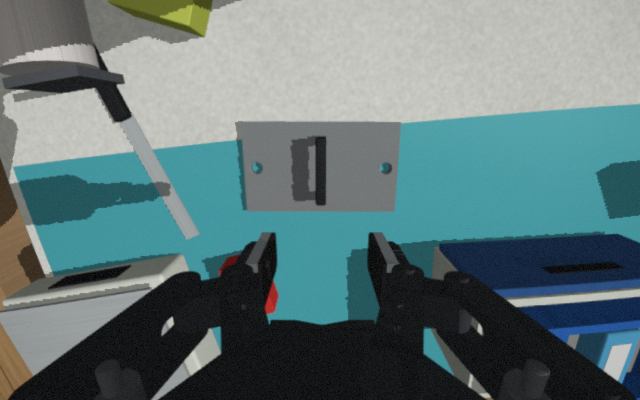

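The wrist view shows the lid centred at (320,165) with its bar at (320,171); the arm covers the well in the side view. I descend and grip the bar.

```bash
python3 -m creep '[[[-0.15,-0.15,-3.5,0],[0,0,-3.5,0],[0,0,-3.5,0],[0,0,-3.5,0],[0,0,-3.5,0]]]' 5 110 >/dev/null
python3 -m creep '[[[0,0,-3,0],[0,0,-2,0],[0,0,-1,0],[0,0,0,0],[0,0,0,0]]]'
python3 -m creep '[[[0,0,-0.4,0],[0,0,0,0],[0,0,0,0]]]'
python3 -m creep '[[[0,0,0,0],[0,0,0,0],[0,0,0,0],[0,0,0,0],[0,0,0,0]]]' 0.5 110
python3 -m creep '[[[0,0,0,0],[0,0,0,0],[0,0,0,0],[0,0,0,0],[0,0,0,0]]]'
```

```text
time_s: 27.8
position: [0.4619, -0.3486, 0.0277]
eef_rot: [[-0.995, 0.095, -0.0], [0.095, 0.995, 0.0], [0.0, 0.0, -1.0]]
force: [-0.0, 0.1, -0.1]
width: 0.0502
gripper_force: 0.0
time_s: 28.05
position: [0.4618, -0.3498, 0.0248]
eef_rot: [[-0.995, 0.097, 0.002], [0.097, 0.995, -0.002], [-0.002, -0.001, -1.0]]
force: [-0.2, 0.2, 0.1]
width: 0.0501
gripper_force: 0.0
time_s: 28.47
position: [0.4612, -0.3494, 0.0244]
eef_rot: [[-0.995, 0.097, 0.001], [0.097, 0.995, -0.0], [-0.001, -0.0, -1.0]]
force: [-0.9, 1.2, 5.2]
width: 0.012
gripper_force: 107.5
time_s: 28.88
position: [0.4612, -0.3494, 0.0244]
eef_rot: [[-0.995, 0.097, 0.001], [0.097, 0.995, -0.001], [-0.001, -0.0, -1.0]]
force: [-0.2, 1.3, 6.0]
width: 0.0122
gripper_force: 107.5
```

```bash
python3 -m creep '[[[0,0,1,0],[0,0,2,0],[0,0,3,0],[0,0,3.5,0],[0,0,3.5,0]]]' >/dev/null
python3 -m creep '[[[0,0,3.5,0],[0,0,3.5,0],[0,0,3,0],[0,0,1.5,0],[0,0,0,0]]]'
python3 -m creep '[[[1,1.5,0,0.2],[1.9,2.6,0,0.3],[1.9,2.6,0,0.3],[1.9,2.6,0,0.3],[1.9,2.6,0,0.3]]]' >/dev/null
python3 -m creep '[[[1.9,2.6,0,0.3],[1.9,2.6,0,0.2],[1.9,2.6,0,0.2],[1.9,2.6,0,0.2],[1.9,2.6,0,0.2]]]' >/dev/null
python3 -m creep '[[[1.9,2.6,0,0.2],[1.9,2.6,0,0],[1,1.5,0,0],[0,0,0,0],[0,0,0,0]]]'
python3 -m creep '[[[0,0,0,0],[0,0,0,0],[0,0,0,0]]]'
python3 - <<'E'
from m import *
i,P=snap("wrist");save("w9",i);z=P[...,2]
hsv=cv2.cvtColor(i,cv2.COLOR_RGB2HSV);H,S,V=[hsv[...,k].astype(int) for k in range(3)]
for c,Q in comps(i,P,(z>.22)&(z<.29)&(S<70)&(V>60),400): print("lid",c.round(),len(Q),np.percentile(Q[:,2],[3,50,97]).round(4),*rect(Q))
i,P=snap("scene");save("sc2",i[150:300,180:330],4)
E
```

```text
time_s: 29.72
position: [0.4624, -0.3505, 0.2731]
eef_rot: [[-0.995, 0.097, 0.006], [0.097, 0.995, -0.005], [-0.007, -0.005, -1.0]]
force: [-0.6, -0.6, -3.6]
width: 0.0117
gripper_force: 107.9
time_s: 30.97
position: [0.689, -0.0323, 0.2659]
eef_rot: [[-0.999, 0.048, -0.005], [0.048, 0.999, -0.0], [0.005, -0.001, -1.0]]
force: [-0.0, -0.9, -5.4]
width: 0.0122
gripper_force: 108.0
time_s: 31.22
position: [0.6891, -0.0345, 0.2683]
eef_rot: [[-0.999, 0.052, -0.001], [0.052, 0.999, -0.0], [0.001, -0.0, -1.0]]
force: [0.1, 0.4, -4.1]
width: 0.012
gripper_force: 108.0
lid [322. 197.] 50818 [0.2539 0.2552 0.2564] [682.1 -34.2] [221.7 115.9] 87.1
```

View pics/w9.png

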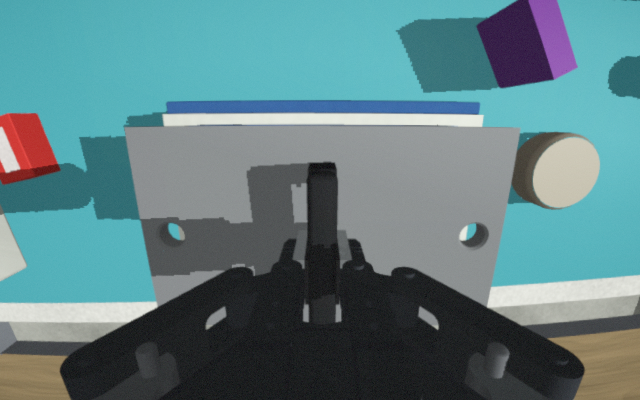

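The lid hangs level at (322,200), aligned with the seat to about 1 mm and 0.1°. I lower it onto the pins.

```bash
python3 -m creep '[[[0.1,0,-1.2,0],[0,0,-1.2,0],[0,0,-0.8,0],[0,0,-0.4,0],[0,0,0,0]]]'
python3 -m creep '[[[0,0,-0.4,0],[0,0,-0.4,0],[0,0,-0.4,0],[0,0,0,0],[0,0,0,0]]]'
```

```text
time_s: 31.73
position: [0.6899, -0.0333, 0.2305]
eef_rot: [[-0.999, 0.05, -0.003], [0.05, 0.999, 0.0], [0.003, 0.0, -1.0]]
force: [0.1, -0.1, -5.5]
width: 0.0118
gripper_force: 108.0
time_s: 32.15
position: [0.6908, -0.0331, 0.2203]
eef_rot: [[-0.999, 0.05, -0.001], [0.05, 0.999, 0.0], [0.001, -0.0, -1.0]]
force: [-0.4, -0.3, -4.3]
width: 0.0119
gripper_force: 108.0
```

The pins have entered the holes with no side force. I continue down.

```bash
python3 -m creep '[[[0,-0.05,-0.4,0],[0,0,-0.4,0],[0,0,-0.3,0],[0,0,-0.2,0],[0,0,0,0]]]'
python3 -m creep '[[[0,0,-0.2,0],[0,0,-0.1,0],[0,0,0,0],[0,0,0,0]]]'
```

```text
time_s: 32.57
position: [0.6905, -0.0337, 0.2066]
eef_rot: [[-0.999, 0.05, -0.001], [0.05, 0.999, 0.0], [0.001, 0.0, -1.0]]
force: [0.1, -0.9, -5.0]
width: 0.0118
gripper_force: 108.0
time_s: 32.9
position: [0.691, -0.0337, 0.2046]
eef_rot: [[-0.999, 0.05, 0.0], [0.05, 0.999, -0.0], [-0.0, -0.0, -1.0]]
force: [0.0, 0.5, -4.4]
width: 0.0118
gripper_force: 108.2
```

```bash
python3 -m creep '[[[0,0,-0.15,0],[0,0,-0.05,0],[0,0,0,0],[0,0,0,0]]]'
python3 -m creep '[[[0,0,0,0],[0,0,0,0],[0,0,0,0],[0,0,0,0],[0,0,0,0]]]' 5
python3 -m creep '[[[0,0,1,0],[0,0,3,0],[0,0,4,0],[0,0,3,0],[0,0,0,0]]]'
python3 -m creep '[[[-3.5,1,1,0],[-3.5,1,0,0],[-3.5,1,0,0],[-3.5,1,0,0],[-3.5,1,0,0]]]'
python3 -m creep '[[[-3,3,0,0],[0,3.5,0,0],[0,3.5,0,0],[0,3.5,0,0],[0,0,0,0]]]'
python3 - <<'E'
from m import *
c,s=np.cos(np.deg2rad(-2.9)),np.sin(np.deg2rad(-2.9))
for n in("side","scene"):
    i,P=snap(n);save("f"+n,i,1.25)
    hsv=cv2.cvtColor(i,cv2.COLOR_RGB2HSV);S,V=hsv[...,1].astype(int),hsv[...,2].astype(int);z=P[...,2]
    R=(abs(P[...,0]-.69)<.1)&(abs(P[...,1]+.034)<.15)
    for ce,Q in comps(i,P,R&(S<70)&(z>.184)&(z<.2),100): print(n,"lid",len(Q),np.percentile(Q[:,2],[3,50,97]).round(4),*rect(Q))
    H=hsv[...,0].astype(int)
    for ce,Q in comps(i,P,(H>105)&(H<122)&(S>150)&(z>.128)&(z<.146)&(P[...,0]<.66)): print(n,"front",len(Q),*rect(Q))
E
```

```text
time_s: 33.23
position: [0.6912, -0.0337, 0.2044]
eef_rot: [[-0.999, 0.05, 0.002], [0.05, 0.999, -0.0], [-0.002, -0.0, -1.0]]
force: [-3.6, 0.8, 5.3]
width: 0.0122
gripper_force: 109.4
time_s: 33.65
position: [0.6911, -0.0337, 0.2023]
eef_rot: [[-0.999, 0.05, 0.0], [0.05, 0.999, 0.0], [-0.0, 0.0, -1.0]]
force: [-0.5, 1.0, -0.4]
width: 0.0501
gripper_force: 0.0
time_s: 34.07
position: [0.6947, -0.0341, 0.3221]
eef_rot: [[-0.999, 0.05, 0.015], [0.05, 0.999, -0.002], [-0.015, -0.001, -1.0]]
force: [1.2, -0.2, 1.4]
width: 0.05
gripper_force: 0.0
time_s: 34.48
position: [0.5145, 0.0167, 0.323]
eef_rot: [[-0.999, 0.05, 0.001], [0.05, 0.999, 0.0], [-0.001, 0.0, -1.0]]
force: [1.2, 0.7, 0.4]
width: 0.0504
gripper_force: 0.0
time_s: 34.9
position: [0.4862, 0.1563, 0.3235]
eef_rot: [[-0.999, 0.045, 0.002], [0.045, 0.999, 0.004], [-0.002, 0.005, -1.0]]
force: [0.1, -0.8, 0.5]
width: 0.0497
gripper_force: 0.0
side lid 2236 [0.1875 0.1915 0.1949] [692.4 -33.8] [222.9 132.6] 86.9
side front 365 [609.9 -30.3] [298.7  12.6] 87.0
scene lid 2594 [0.1863 0.1906 0.1942] [691.8 -32.4] [227.6 135. ] 87.4
```

View pics/fside.png

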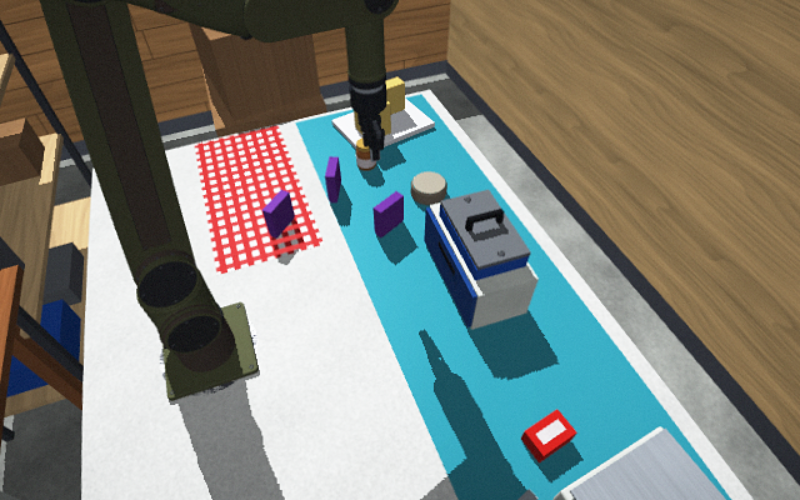

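The lid (485,232) lies flush (top at 191 mm) with the pins through it. The drawer is shut, no brick is left on the table, and the bystanders haven't moved. I hand it in.

```bash
python3 -m creep '[[[0,0,0,0],[0,0,0,0],[0,0,0,0],[0,0,0,0]]]' >/dev/null; python3 -c "
from cell import bot
print(bot.close_job())"
```

```text
the job is handed in; nothing more can be done
None
```

The job is handed in (no verdict came back): both yellow blocks stand between their wedges in lanes 0 and 2, the drawer is pushed home, and the lid lies flush over the pins; the brick was lowered to the well floor, but I did not check it by camera after release.

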